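# Park the suction tube, open the fume extractor and hold up its spark screen

## Robot

A 6-joint arm with a two-finger parallel gripper is mounted at the origin on the work surface. World frame = base frame: x ahead of the robot, y to its left, z up, the work surface at z = 0. Lengths are in mm, angles in rad, forces in N, time in s.
With the tool pointing down it reaches from about 350 to 850 mm from the base axis. Payload 8.1 kg.
Tool frame: the origin (TCP) lies between the finger pads; the fingertips stand 22 mm ahead of it and the grasp point (between the pads) lies 3 mm ahead of it (ctrl.tcp_to_tips is the distance from the TCP to the fingertips, in mm); z points along the fingers, y is the line along which they close (so a half turn about z gives the same grasp; the last joint's range is limited). The gripper opens to 85 mm and grips with 20 to 120 N. Pads are 22 mm wide; open, the fingers measure 114 mm over their backs; the gripper's body (76 mm by 85 mm) begins 54 mm behind the grasp point. The pads swing forward as they close: fully open they stand 13 mm farther back than shut.
Start: joints at [1.158, 0.13, 1.488, -0, 1.523, -0.085], TCP at [193.155, 568.064, 253.292] pointing down, gripper open.
Joint ranges: [-2.96, 2.96], [-0.89, 2.26], [0.02, 2.5], [-1.34, 4.48], [0, 2.73], [-2.66, 2.66]. Speed limits (rad/s): [2.39, 2.39, 2.79, 3.14, 3.14, 3.14].

## Interface

Orientations are given as a rotation vector (axis times angle).
In Python, from station import ctrl, status, read_camera, camera_model gives the robot as it stands. Calls block until the motion is done:
- ctrl.move_ptp(position, orientation): joint-space move of the TCP to a pose.
- ctrl.servo_line(position, attitude=None, vel=150, stop_force=None): straight line of the TCP; attitude=None keeps the orientation; vel is the mean speed in mm/s. With stop_force (N) it stops when the force on the tool has changed by that much, and returns True; else False.
- ctrl.goto_joints(angles): joint-space move.
- ctrl.set_gripper(opening): opening from 0.0 (shut) to 1.0 (fully open); the grip force is fixed at half the most; returns when the fingers have stopped.
- ctrl.pause(seconds).
- ctrl.ik(position, orientation): joint angles nearest the present ones, or None.
- status.observe(): the state.
- read_camera(name): name is "scene" or "side" or "wrist"; returns (picture, depth): 400x640x3 uint8, red, green, blue; 400x640 float32, mm along the optical axis (not along the pixel's ray), 0 where there is no reading.
- camera_model(name): a dict with "fx", "fy", "cx", "cy" (pixels), "origin" and "attitude" of the camera in the world; the wrist camera has in their place "T_tool_cam" (4x4, takes a point from camera to tool coordinates, whose origin is the TCP and whose axes are the flange's). Camera axes: x right, y up, looking along -z (the intrinsics and any distortion apply to the point x, -y, -z); pixel columns grow to the right and rows downward; lengths in mm; the calibration is good to about 2 mm. The wrist camera is an equidistant fisheye: a pixel r from the principal point sees the ray r / f radians off the axis. A picture is of the moment at which its call begins: read the wrist's pose just before it. camera_model takes no time and is no camera call.
A pose or a line that the arm cannot do raises ctrl.IKError and nothing moves.
- ctrl.sign_off(): hands the job in; it is judged then, once.
The state is a dict: "clock": time; "joints": joint angles; "dq": joint speeds; "joint_efforts": joint torques, N m; "tool_pos": TCP position; "orientation": TCP orientation; "ft_force": force on the tool from outside, world axes, zero at the start; "ft_torque": the same for the moment, N m; "grip_width": opening from 0.0 (shut) to 1.0 (fully open); "gripper_force": force on a finger pad.
Only numpy, scipy, OpenCV 4.12 (cv2) and the standard library are available. Lean on these libraries where they do the work, as an engineer would, in place of code of your own. Each camera call takes 0.05 s, during which the arm holds its last target. There are 200 camera calls.

## Task

The fume extractor's spark screen is due for a check: take the suction tube off the blue cover flap and press it down into the twin fork clip on the end of the unit until the sprung red jaw has snapped shut over it. Then swing the cover flap fully open, draw the spark screen straight up out of its guides by its orange handle, and hold it hanging upright over the middle of the dust tray, clear of everything. Finish while still holding it there, with the tube in its clip and the flap standing open; do not disturb the spray can, the grinder or the hammer.

Things in the scene. Friction and masses are not known exactly. Their poses are not given: they have to be found in the camera images.
- unit: Fume extractor, fixed. Grey filter bay 220 (x) x 195 (y) mm, rim 150 high, under the blue flap; on its +y side the fan housing (y = +108 to +303 mm, 215 high, carrying handle to 247); on its -y end wall (y = -90) the twin fork clip. Origin: on the bench under the bay, axes along its sides. The white main filter inside stays (top at 98 mm)
- flap (a joint): Angle of the blue cover flap (216 x 142 x 6 mm, outer face 156 mm up, 0.22 kg): 0 shut, 1.57 upright, 1.8 leaning back at its stop. Its free edge, at the unit's -y end, swings up and over towards the fan housing. Friction hinge (0.3 Nm): it stays where it is left; lifting it by the handle takes about 4 N
- flap_hinge (a point): Mid-point of the flap's hinge line, which runs along the unit's x axis at y = +55 mm, 153 mm up. Its axes turn with the flap: x along the hinge, -y from the hinge to the free edge, z out of the outer face
- flap_handle (a point): Middle of the flap's black bow handle: round bar 10 mm thick, 90 mm long along the unit's x, its axis 32 mm above the flap's outer face, open beneath (80 mm clear between its end posts). In the axes of flap_hinge it is at y = -127, z = +35 mm, at any angle. The bar can turn between the pads
- clip_seat (a point): Where tube_mid lies when the tube is parked along x: 118 mm up, 150 mm to the -y side of the unit's origin, axes as the unit's. Two upright forks, 16 mm wide, at 45 mm either side along x: saddle, fixed prong on the unit's side (flared, to 31 mm above here), red jaw on the outer side. Between them fingers have 74 mm in x, 60 mm to the unit's wall, and 25 mm down to the jaw's shaft
- jaw (a joint): Angle of the sprung red jaw: two arms on one shaft along the unit's x, each with a white roller over the mouth of its fork (tops 19 mm above clip_seat). 0 is shut; the tube pressed down pushes it outward to about 0.1, and it springs back under 0.03 once the tube is home. Pressing it past takes about 6 to 8 N
- tube_mid (a point): Middle of the suction tube's axis: aluminium tube 28 mm in diameter, 200 mm long, 0.1 to 0.17 kg, black cuff at one end, black flat slot nozzle (56 wide, 28 high, 36 long) at its +x end. z up. It starts lying across the flap, roughly along the hinge, axis 14 mm above the flap's face. It may lie either way round in the clip. Grip it across, at its middle
- plate: Spark screen: aluminium frame with mesh 150 (x) x 20 (y) x 92 (z) mm, 0.2 to 0.35 kg, orange handle on top. Stands upright under the flap in two guide channels (25 mm wide, up to 115 mm height) on the bay's floor 20 mm above the bench, its x along the unit's x, 20 mm to the -y side of the unit's origin. Origin: middle of its lower edge, z up
- plate_handle (a point): Middle of the orange handle's grip bar, 82 (x) x 10 (y) x 12 (z) mm: 24 mm above the frame's top edge, 116 mm above the plate's origin, 136 mm above the bench at the start, 14 mm below the bay's rim. Axes as the plate's. The bay is open to 64 mm on its -y and 67 mm on its +y side. The plate must rise 135 mm to clear the rim
- tray: Dust tray: open dark sheet-steel tray 260 (x) x 240 (y) mm, 28 mm high, floor 4 mm thick, fixed. Origin: centre of its underside
- spray_can: Bystander: blue and green spray can with black cap, 58 mm in diameter, 184 mm high. Origin: centre of its foot
- grinder: Bystander: orange angle grinder lying with its disc up, about 320 mm long along its x, 76 mm high. Origin: on the bench under its gear head, the motor lies towards -x, the side handle towards +y
- hammer: Bystander: slag hammer with a black spring handle, 210 mm long along its x, 24 mm high. Origin: on the bench under its head, the handle lies towards -x
Mind the look-alikes: they are no part of the job. What is shaped like the part that bears tube_mid but purple or yellow is not meant.

How it is judged:
By the outcome, as a careful person would: the job done as asked, in the order asked, and still so for the second after the job is handed in, while the arm keeps its last pose, push and grip.
It also fails if it takes over 64 s, if anything falls off the work surface, if the arm or the gripper's body presses on something with over 40 N, if the wrist force passes 120 N, or if a joint passes its speed limit or range.

## Working session

There is one attempt and no reset: what is moved stays moved. The work goes in short steps, each a Python script; the robot and the scene stay as the last script left them, time stands still between calls to the robot, and variables do not carry over. Pictures are saved under pics/ and viewed, at most 10 in all, crops included, and the job is handed in when it is done.

```bash
ls; mkdir -p pics; python3 - <<'E'
from station import ctrl,status,read_camera,camera_model
import cv2,numpy as np
for n in("scene","side"):
    p,d=read_camera(n); cv2.imwrite(f"pics/{n}0.png",p[:,:,::-1]); np.savez(f"{n}0.npz",p=p,d=d); print(n,camera_model(n),(d>0).mean())
print(camera_model("wrist")); s=status.observe(); print(s)
E
```

```text
pics
scene {'fx': 387.2764957740432, 'fy': 387.2764957740432, 'cx': 321.4687355095945, 'cy': 197.5797519736298, 'origin': array([1375.4850048 ,  660.51048346, 1171.19715871]), 'attitude': array([0.45292156, 0.84711882, 2.04442087])} 0.99580859375
side {'fx': 510.55882056195605, 'fy': 510.55882056195605, 'cx': 325.89801146066094, 'cy': 197.0123100194617, 'origin': array([  207.52268673, -1059.39730661,  1421.68059472]), 'attitude': array([ 0.72868775, -0.10290469, -0.21714876])} 0.98746875
{'fx': 309.70691628693146, 'fy': 309.70691628693146, 'cx': 317.68950969229365, 'cy': 198.7278035226646, 'T_tool_cam': array([[-1.49668475e-04,  9.53967765e-01,  2.99909122e-01,
         7.68090793e+01],
       [ 9.99999782e-01,  3.35787001e-04, -5.69044154e-04,
        -8.25267627e-02],
       [-6.43555365e-04,  2.99908971e-01, -9.53967607e-01,
        -1.20824728e+02],
       [ 0.00000000e+00,  0.00000000e+00,  0.00000000e+00,
         1.00000000e+00]])}
{'clock': 0.1, 'joints': array([ 1.15760281e+00,  1.31081851e-01,  1.48914187e+00,  9.34768809e-06,
        1.52303922e+00, -8.53967336e-02]), 'dq': array([-5.31287196e-05, -1.08762982e-03, -2.72898842e-03,  1.19919329e-03,
       -2.82276575e-04, -1.03846948e-03]), 'joint_efforts': array([ 1.88963546e-03, -5.70957112e+01, -5.01940012e+01, -9.74820318e-05,
        8.39843822e-03,  9.41691781e-06]), 'tool_pos': array([192.9642871 , 567.64064982, 252.36723961]), 'orientation': array([-5.12531615e-01, -3.09907460e+00,  2.53862001e-03]), 'ft_force': array([ 0.06773826, -0.08102584, -0.4459049 ]), 'ft_torque': array([-0.0109946 , -0.00522271, -0.03467148]), 'gripper_force': 0.0, 'grip_width': 0.9943637266747439}
```

View pics/scene0.png

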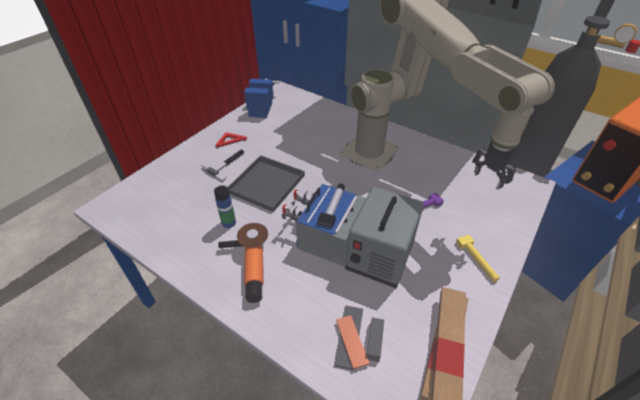

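View pics/side0.png

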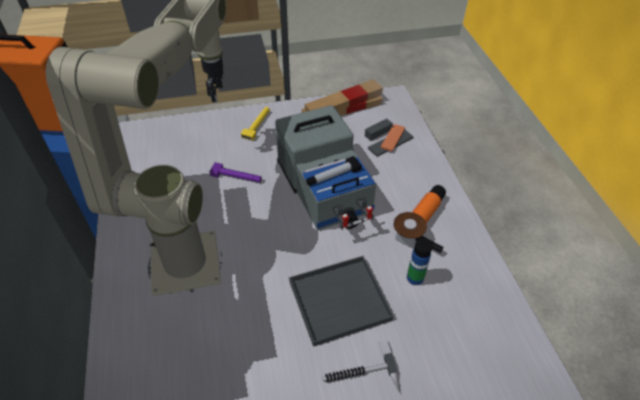

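Scene: the aluminium tube lies on the blue flap at about (333,203), with the red jaws at (290,210) and (300,195). In the side view the tube is at (335,172) and the jaws at (347,220) and (369,212). The look-alikes are the purple tube at scene (432,202) / side (237,174) and the yellow one at (478,257) / (257,122). I choose the grey tube on the flap. The tray is at scene (267,183) / side (342,300).

```bash
cat > h.py <<'E'
import cv2,numpy as np
from scipy.spatial.transform import Rotation as R
from station import ctrl,status,read_camera,camera_model
def cloud(n,d):
    m=camera_model(n); v,u=np.mgrid[:400,:640]
    c=np.stack([(u-m['cx'])/m['fx']*d,-(v-m['cy'])/m['fy']*d,-d],-1)
    return c@R.from_rotvec(m['attitude']).as_matrix().T+m['origin']
def wrist():
    s=status.observe(); p,d=read_camera("wrist"); m=camera_model("wrist")
    T=np.eye(4);T[:3,:3]=R.from_rotvec(s['orientation']).as_matrix();T[:3,3]=s['tool_pos']
    return p,d,T@m['T_tool_cam']
def wrays(T,px):
    m=camera_model("wrist"); q=np.atleast_2d(px)-[m['cx'],m['cy']]; r=np.hypot(*q.T); t=r/m['fx']
    k=np.sin(t)/np.maximum(r,1e-9)
    c=np.stack([q[:,0]*k,-q[:,1]*k,-np.cos(t)],-1)
    return T[:3,3],c@T[:3,:3].T,c
def wcloud(d,T):
    v,u=np.mgrid[:400,:640]; o,w,c=wrays(T,np.stack([u.ravel(),v.ravel()],-1))
    return (o+w*(d.ravel()/-c[:,2])[:,None]).reshape(400,640,3)
def plane(o,w,z): return o+w*((z-o[2])/w[:,2])[:,None]
E
python3 - <<'E'
from h import *
for n in("scene","side"):
    z=np.load(n+"0.npz");p,d=z['p'],z['d'];P=cloud(n,d);h=cv2.cvtColor(p,cv2.COLOR_RGB2HSV)
    x0,x1,y0,y1=(280,380,170,250) if n=="scene" else (290,385,145,235)
    roi=np.zeros(d.shape,bool);roi[y0:y1,x0:x1]=1
    for nm,m in(("flap",(abs(h[...,0].astype(int)-110)<15)&(h[...,1]>110)&roi&(d>0)),("red",((h[...,0]<8)|(h[...,0]>172))&(h[...,1]>120)&roi)):
        q=P[m]; print(n,nm,len(q),np.percentile(q,[5,50,95],axis=0).round(0).tolist())
        if nm=="flap":
            q=q[abs(q[:,2]-np.median(q[:,2]))<12]; print(cv2.minAreaRect(q[:,:2].astype(np.float32)))
    # tray: dark pts
    roi[:]=0
    if n=="scene": roi[150:212,225:310]=1
    else: roi[250:350,285:400]=1
    m=roi&(h[...,2]<110)&(d>0)&(P[...,2]<45); m=cv2.morphologyEx(m.astype(np.uint8),cv2.MORPH_OPEN,np.ones((5,5)))>0
    q=P[m]; print("tray",len(q),np.percentile(q,[2,50,98],axis=0).round(0).tolist(),cv2.minAreaRect(q[:,:2].astype(np.float32)))
    # fan housing top
    m=(P[...,2]>205)&(P[...,2]<222)&(P[...,0]>300)&(P[...,0]<900)&(abs(P[...,1])<600);q=P[m]
    print("fan",len(q),cv2.minAreaRect(q[:,:2].astype(np.float32)) if len(q) else 0)
    for nm,px in(("can",(226,195) if n=="scene" else (425,243)),("hammer",(210,170) if n=="scene" else (390,365)),("disc",(252,235) if n=="scene" else (409,225))): print(nm,P[px[1],px[0]].round())
E
```

```text
scene flap 899 [[467.0, 69.0, 154.0], [563.0, 125.0, 157.0], [662.0, 198.0, 161.0]]
((557.8211669921875, 129.78836059570312), (221.1211700439453, 137.55409240722656), 9.50582218170166)
scene red 45 [[544.0, -32.0, 110.0], [651.0, 304.0, 150.0], [654.0, 318.0, 174.0]]
tray 2403 [[339.0, -378.0, -0.0], [478.0, -258.0, 6.0], [607.0, -128.0, 29.0]] ((471.33880615234375, -253.48812866210938), (269.0016784667969, 244.08949279785156), 7.045530796051025)
fan 2853 ((519.884765625, 346.89959716796875), (242.19708251953125, 194.48593139648438), 10.108284950256348)
can [ 733. -204.  170.]
hammer [ 567. -501.   27.]
disc [770. -57.  78.]
side flap 1339 [[462.0, 40.0, 28.0], [548.0, 92.0, 154.0], [656.0, 182.0, 185.0]]
((556.656982421875, 124.34709167480469), (217.49652099609375, 146.5869140625), 8.380738258361816)
side red 112 [[532.0, -43.0, 65.0], [568.0, -26.0, 115.0], [636.0, 20.0, 138.0]]
tray 5941 [[343.0, -381.0, -4.0], [470.0, -259.0, 3.0], [602.0, -134.0, 28.0]] ((474.325927734375, -254.93099975585938), (276.7049255371094, 249.02793884277344), 6.935604572296143)
fan 2020 ((514.8855590820312, 341.2887268066406), (240.4025115966797, 200.92852783203125), 10.413119316101074)
can [ 738. -226.  184.]
hammer [ 554. -504.   21.]
disc [759. -69.  76.]
```

```bash
cat >> h.py <<'E'
def att(yaw,flip=True):
    c,s=np.cos(yaw),np.sin(yaw); k=-1 if flip else 1
    M=np.array([[k*c,k*s,0],[k*s,-k*c,0],[0,0,-1]]).T
    return R.from_matrix(M).as_rotvec()
E
python3 - <<'E'
from h import *
for i,p0 in enumerate([(520,130,400),(610,130,400)]):
    print(ctrl.ik(p0,att(.17)))
    ctrl.move_ptp(p0,att(.17)); p,d,T=wrist(); np.savez(f"w{i}.npz",p=p,d=d,T=T); cv2.imwrite(f"pics/w{i}.png",p[:,:,::-1])
print(status.observe()['clock'],(d>0).mean())
E
```

```text
[ 1.49311077e-01 -5.53660217e-02  1.41426612e+00 -4.44089210e-16
  1.78269256e+00 -1.59148525e+00]
[ 1.27790104e-01  1.85935309e-01  1.16249596e+00 -4.44089210e-16
  1.79316139e+00 -1.61300622e+00]
2.6833 0.99521484375
```

View pics/w0.png

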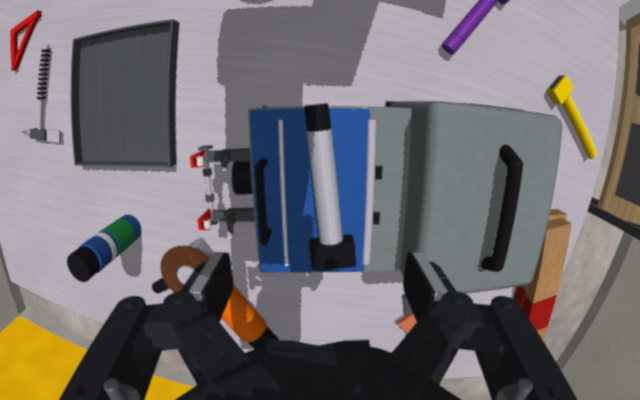

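View pics/w1.png

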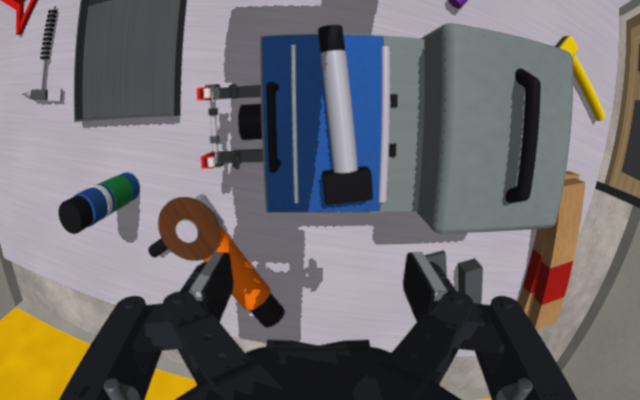

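w0: tube from the cuff (317,115) to the nozzle (332,255), flap handle (263,200), red jaws (200,158) and (205,220), tray (125,95). w1 shows the same: tube (340,110), handle (273,125), jaws (205,93) and (208,160). The purple and yellow look-alikes lie away from the unit on the bench, at w0 (475,25) and (575,115).

```bash
cat > m.py <<'E'
from h import *
def near(o1,w1,o2,w2):
    A=np.stack([w1,-w2],1);t=np.linalg.lstsq(A,o2-o1,rcond=None)[0];a=o1+t[0]*w1;b=o2+t[1]*w2;return (a+b)/2,np.linalg.norm(a-b)
boxes={0:dict(tube=(300,345,125,240),handle=(250,275,150,250),redA=(185,222,140,175),redB=(185,222,200,235),roi=(245,400,95,280)),
       1:dict(tube=(318,360,45,175),handle=(263,285,75,180),redA=(190,225,75,105),redB=(190,225,145,175),roi=(255,415,25,220))}
cen={}
for i in(0,1):
    z=np.load(f"w{i}.npz");p,d,T=z['p'],z['d'],z['T'];P=wcloud(d,T);h=cv2.cvtColor(p,cv2.COLOR_RGB2HSV).astype(int)
    def bx(k):
        a=np.zeros(d.shape,bool);x0,x1,y0,y1=boxes[i][k];a[y0:y1,x0:x1]=1;return a
    ms=dict(tube=bx('tube')&(h[...,1]<60)&(h[...,2]>100),handle=bx('handle')&(h[...,2]<60),
      redA=bx('redA')&(h[...,1]>120)&((h[...,0]<10)|(h[...,0]>170)),redB=bx('redB')&(h[...,1]>120)&((h[...,0]<10)|(h[...,0]>170)))
    for k,m in ms.items():
        n,l,st,_=cv2.connectedComponentsWithStats(m.astype(np.uint8));m=l==1+np.argmax(st[1:,4])
        v,u=np.nonzero(m);r=cv2.minAreaRect(np.stack([u,v],1).astype(np.float32));o,w,_=wrays(T,r[0]);cen.setdefault(k,[]).append((o,w[0]))
        q=P[m];print(i,k,len(q),np.array(r[0]).round(1),"depth med",np.median(q,0).round(1),"p95z",np.percentile(q[:,2],95).round(1),"rect",cv2.minAreaRect(q[:,:2].astype(np.float32)))
    m=bx('roi')&(abs(h[...,0]-110)<15)&(h[...,1]>110);q=P[m];print(" flap z",np.percentile(q[:,2],[5,50,95]).round(1),end=' ')
    q=q[abs(q[:,2]-np.median(q[:,2]))<8];print(cv2.minAreaRect(q[:,:2].astype(np.float32)))
    m=(P[...,2]>206)&(P[...,2]<224)&(P[...,1]>150);q=P[m];print(" fan",cv2.minAreaRect(q[:,:2].astype(np.float32)))
    px=(240,178) if i==0 else (250,122);print(" boss",P[px[1],px[0]].round(), "gripper y-range n/a")
for k,v in cen.items():
    a,e=near(*v[0],*v[1]);print("tri",k,a.round(1),e.round(2))
E
python3 m.py
```

```text
0 tube 2458 [324.8 185.1] depth med [531.7 141.3 182.5] p95z 184.9 rect ((522.50927734375, 138.5072021484375), (162.23062133789062, 28.08266258239746), 15.660295486450195)
0 handle 792 [262.8 201.5] depth med [561.8  72.9 192.1] p95z 193.9 rect ((533.0210571289062, 77.40617370605469), (45.63223648071289, 189.675537109375), 79.20650482177734)
0 redA 104 [195.1 157.8] depth med [535.4 -33.2 137.1] p95z 138.9 rect ((489.9556579589844, 37.66197967529297), (16.8472900390625, 183.470947265625), 35.0750732421875)
0 redB 137 [203.6 219. ] depth med [622.7 -17.8 132.5] p95z 138.8 rect ((626.712890625, -14.602456092834473), (15.565553665161133, 14.911893844604492), 8.410901069641113)
 flap z [155.  156.3 158. ] ((555.4419555664062, 127.35578918457031), (214.10269165039062, 141.7265625), 10.276415824890137)
 fan ((515.5381469726562, 343.83746337890625), (236.2498016357422, 192.65208435058594), 10.08095645904541)
 boss [571.  20.  71.] gripper y-range n/a
1 tube 2830 [339.6 111.1] depth med [537.3 142.2 182.6] p95z 184.8 rect ((538.79296875, 137.8470916748047), (136.07546997070312, 36.7847213745
[... 248 characters left out ...]
 p95z 139.3 rect ((533.2196655273438, 39.657798767089844), (15.557645797729492, 154.939208984375), 4.548274040222168)
1 redB 97 [207.  159.5] depth med [624.1 -17.7 137.3] p95z 139.2 rect ((586.2186889648438, 50.0238037109375), (16.517969131469727, 168.82650756835938), 31.703739166259766)
 flap z [154.9 156.2 157.9] ((556.4573364257812, 127.34796142578125), (218.41978454589844, 141.9056396484375), 10.03582763671875)
 fan ((516.08203125, 344.1345520019531), (236.49256896972656, 193.0867462158203), 10.3568754196167)
 boss [574.  24.  71.] gripper y-range n/a
tri tube [537.2 143.1 160.6] 1.16
tri handle [567.1  72.2 170.7] 0.01
tri redA [538.9 -38.  117.8] 0.37
tri redB [629.2 -20.9 114.7] 0.25
```

```bash
python3 - <<'E'
from h import *
for i,(x0,x1,y0,y1) in enumerate([(295,362,95,280),(313,378,18,215)]):
    z=np.load(f"w{i}.npz");p,d,T=z['p'],z['d'],z['T'];P=wcloud(d,T);h=cv2.cvtColor(p,cv2.COLOR_RGB2HSV).astype(int)
    a=np.zeros(d.shape,bool);a[y0:y1,x0:x1]=1
    m=a&(P[...,2]>166)&(P[...,2]<190);q=P[m][:,:2]
    al=P[a&(P[...,2]>180)&(P[...,2]<190)&(h[...,1]<60)&(h[...,2]>120)][:,:2]
    c=al.mean(0);v=np.linalg.svd(al-c,full_matrices=0)[2][0];v*=np.sign(v[0])
    t=(q-c)@v;ta=(al-c)@v;print("ridge yaw",np.arctan2(v[1],v[0]),"c",c,"all",np.percentile(t,[.3,99.7]),"alu",np.percentile(ta,[1,99]))
    for s in np.percentile(t,[.3,99.7]):print((c+s*v).round(1))
    n=np.array([-v[1],v[0]]);mid=abs(t-np.median(t))<60
    lat=(q-c)@n;print("lat",np.percentile(lat[abs(t)<50],[2,98]))
cv2.imwrite("pics/crop.png",cv2.resize(cv2.imread("pics/w1.png")[10:225,190:420],None,fx=2.5,fy=2.5,interpolation=cv2.INTER_CUBIC))
E
```

```text
ridge yaw 0.27644603873973145 c [534.43170144 142.27646046] all [-94.34393336 104.86742531] alu [-64.25428699  68.58543374]
[443.7 116.5]
[635.3 170.9]
lat [-13.48902727  12.9265236 ]
ridge yaw 0.2807388793178625 c [537.25348318 142.54000385] all [-96.15148955 102.29120759] alu [-66.05448105  66.04253668]
[444.9 115.9]
[635.5 170.9]
lat [-13.29032034  13.10703827]
```

View pics/crop.png

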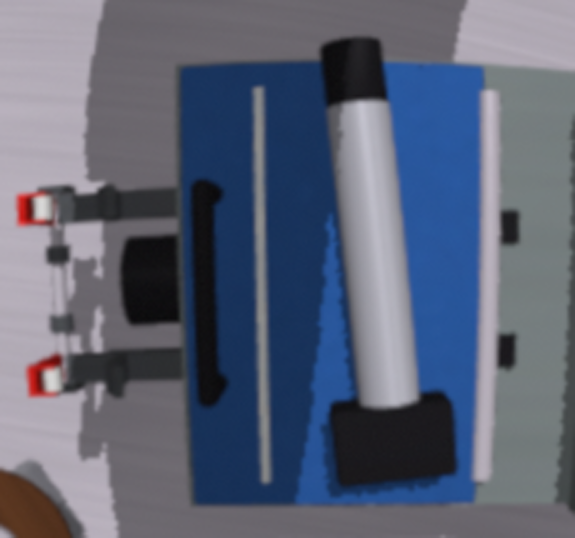

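The close crop shows the aluminium tube on the blue flap, cuff at (352,70) and slot nozzle at (392,440), with the red-and-white jaws shut at (40,208) and (45,378). That confirms the choice. Now to grasp it.

```bash
cat >> h.py <<'E'
YAW=0.1775; UO=np.array([553.2,143.1]); UX=np.array([np.cos(YAW),np.sin(YAW)]); UY=np.array([-np.sin(YAW),np.cos(YAW)])
def U(x,y,z): return np.append(UO+x*UX+y*UY,z)
def st(t=""):
    s=status.observe(); print(t,"t",round(s['clock'],2),"pos",s['tool_pos'].round(1),"F",s['ft_force'].round(1),"grip",round(s['grip_width'],3),round(s['gripper_force'],1)); return s
E
python3 - <<'E'
from h import *
a=att(.278)
ctrl.set_gripper(0.62)
ctrl.move_ptp((540,143.5,240),a)
hit=ctrl.servo_line((540,143.5,183.5),vel=60,stop_force=10); st(f"down {hit}")
ctrl.set_gripper(0.0); st("closed")
ctrl.servo_line((540,143.5,260),vel=100); s=st("up")
p,d,T=wrist(); cv2.imwrite("pics/w2.png",p[:,:,::-1]); np.savez("w2.npz",p=p,d=d,T=T)
E
```

```text
down False t 4.93 pos [540.3 143.6 184.1] F [ 0.4 -0.4  0.1] grip 0.618 0.0
closed t 5.29 pos [540.4 143.6 184.4] F [-0.6  0.4  3.9] grip 0.302 59.2
up t 6.21 pos [539.6 143.4 259.1] F [-0.1  0.2 -1. ] grip 0.3 59.2
```

View pics/w2.png

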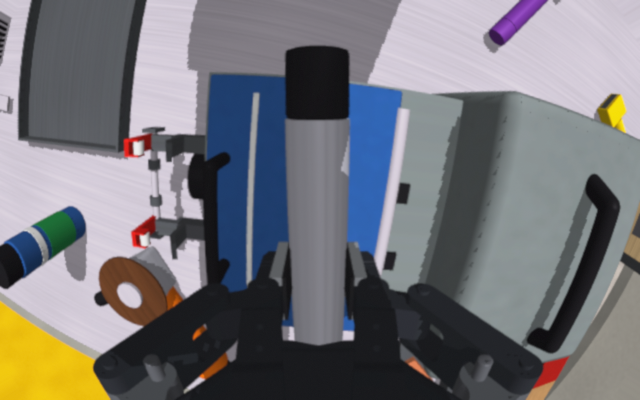

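w2: tube held across the pads, cuff at (317,80). The open clip mouth lies between the red jaws at (135,147) and (145,232).

```bash
python3 - <<'E'
from h import *
z=np.load("w2.npz");p,d,T=z['p'],z['d'],z['T'];P=wcloud(d,T);h=cv2.cvtColor(p,cv2.COLOR_RGB2HSV).astype(int)
for v in(70,130,170,210,250,290): print(v,P[v,290:345][:, :].round(0)[np.argmax(P[v,290:345,2])])
# clip parts in unit coordinates
Q=P.copy();Q[...,:2]-=UO;ux=Q[...,:2]@UX;uy=Q[...,:2]@UY
roi=np.zeros(d.shape,bool);roi[120:265,115:212]=1
red=roi&(h[...,1]>120)&((h[...,0]<10)|(h[...,0]>170))&(P[...,2]>100)
for s in(-1,1):
    m=red&(ux*s>0);print("red",m.sum(),ux[m].mean().round(1),np.percentile(uy[m],[5,50,95]).round(1),np.percentile(P[m][:,2],[5,95]).round(1))
    m=roi&~red&(ux*s>0)&(P[...,2]>122)&(uy<-100);print("fork/roller",m.sum(),np.percentile(ux[m],[5,50,95]).round(1),np.percentile(uy[m],[5,25,50,75,95]).round(1),np.percentile(P[m][:,2],[50,95]).round(1))
    m=roi&(ux*s>0)&(P[...,2]>141)&(uy<-100)&(uy>-180);print("prong top",m.sum(),np.median(ux[m]).round(1),np.percentile(uy[m],[5,50,95]).round(1),P[m][:,2].max().round(1))
E
```

```text
70 [452. 121. 260.]
130 [475. 125. 260.]
170 [491. 129. 260.]
210 [507. 134. 260.]
250 [525. 138. 260.]
290 [548. 132. 261.]
red 278 -46.5 [-175.  -171.  -161.4] [101.6 138.9]
fork/roller 398 [-52.8 -45.5 -37.7] [-166.5 -160.6 -130.2 -124.  -121.1] [136.5 149.6]
prong top 123 -45.9 [-125.3 -122.6 -120.5] 150.6
red 311 42.2 [-174.1 -170.9 -161.6] [102.3 138.6]
fork/roller 366 [36.9 43.6 52.4] [-171.1 -160.4 -129.4 -124.6 -121. ] [136.5 149.1]
prong top 109 43.2 [-126.2 -122.5 -120.3] 150.5
```

```bash
python3 - <<'E'
from h import *
a=att(YAW)
ctrl.servo_line(U(-1,-150,262),a,vel=150)
ctrl.servo_line(U(-1,-150,185),vel=120); st("above")
for z in(160,150,146,142,138,135,132.5,131):
    hit=ctrl.servo_line(U(-1,-150,z),vel=40,stop_force=30); st(f"{z} {hit}")
    if hit: break
p,d,T=wrist(); cv2.imwrite("pics/w3.png",p[:,:,::-1]); np.savez("w3.npz",p=p,d=d,T=T)
E
```

```text
above t 8.22 pos [579.2  -4.6 185.8] F [-0.3 -0.6 -0.8] grip 0.3 59.2
160 False t 9.0 pos [578.7  -4.8 160. ] F [-0.8 -0.  -0.2] grip 0.299 59.2
150 False t 9.4 pos [578.4  -2.6 149.8] F [-1.2 10.   0.4] grip 0.301 59.7
146 False t 9.65 pos [578.5  -2.9 145.7] F [-1.4  8.8 -1. ] grip 0.301 59.6
142 False t 9.9 pos [578.4  -2.9 141.2] F [ 0.3  9.  -5.4] grip 0.306 59.2
138 False t 10.15 pos [578.2  -3.  136.7] F [ 3.1  9.  -7.3] grip 0.305 59.4
135 False t 10.4 pos [578.1  -4.1 134. ] F [-0.3  6.3 -7.1] grip 0.303 59.4
132.5 False t 10.65 pos [578.9  -5.  132.7] F [-0.5  1.9 -2.7] grip 0.302 59.9
131 False t 10.9 pos [579.1  -5.1 132.3] F [-5.2  2.   5.8] grip 0.303 60.9
```

View pics/w3.png

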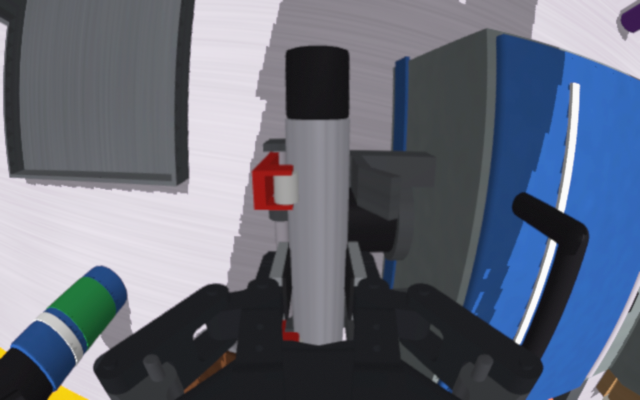

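w3: the tube lies in the fork at (317,200) and the white roller at (285,190) overlaps its edge. The force changed sign as the rollers snapped past, and then the tube bottomed. I'll release, back off and verify by numbers.

```bash
python3 - <<'E'
from h import *
ctrl.set_gripper(0.6); st("rel")
ctrl.servo_line(U(-1,-150,260),vel=150); st("up")
ctrl.move_ptp(U(0,-72,300),att(YAW)); ctrl.pause(.2)
p,d,T=wrist(); cv2.imwrite("pics/w4.png",p[:,:,::-1]); np.savez("w4.npz",p=p,d=d,T=T)
P=wcloud(d,T);h=cv2.cvtColor(p,cv2.COLOR_RGB2HSV).astype(int)
Q=P[...,:2]-UO;ux=Q@UX;uy=Q@UY;z=P[...,2]
red=(h[...,1]>120)&((h[...,0]<10)|(h[...,0]>170))&(z>90)&(z<160)&(abs(uy+165)<25)&(abs(ux)<70)
for s in(-1,1):
    m=red&(ux*s>0);print("red",m.sum(),ux[m].mean().round(1),np.percentile(uy[m],[5,50,95]).round(1),np.percentile(z[m],[5,95]).round(1))
for x in(-80,-70,-30,0,30):
    m=(abs(ux-x)<5)&(abs(uy+150)<14)&(z>100);print("tube",x,m.sum(),np.percentile(z[m],98).round(1) if m.any() else'',np.percentile(uy[m],[2,98]).round(1) if m.any() else '')
m=(abs(uy+150)<10)&(z>110)&(z<140);print("x-extent",np.percentile(ux[m],[.5,99.5]))
m=(abs(ux)<30)&(abs(uy+72)<12)&(z>180)&(z<205);print("handle",m.sum(),np.median(uy[m]).round(1),np.percentile(z[m],95).round(1))
m=(abs(uy+72)<12)&(z>185)&(z<205);print("hx",np.percentile(ux[m],[1,99]).round(1))
m=(abs(ux)<100)&(abs(uy+30)<20)&(z>145)&(z<165);print("flap z",np.median(z[m]).round(1))
E
```

```text
rel t 11.32 pos [578.9  -4.9 131.1] F [-0.8 -0.1 -0.9] grip 0.604 0.0
up t 12.32 pos [578.1  -4.7 258.6] F [-0.8  0.4  0.3] grip 0.605 0.0
red 173 -46.2 [-174.8 -170.9 -163.5] [115.2 139.2]
red 248 43.3 [-174.1 -170.9 -161.7] [102.  138.7]
tube -80 298 133.1 [-162.6 -136.5]
tube -70 288 133.0 [-162.1 -136.7]
tube -30 276 133.1 [-161.7 -136.2]
tube 0 257 133.0 [-162.  -136.8]
tube 30 243 132.9 [-162.1 -136.3]
x-extent [-100.40101132   72.57732442]
handle 986 -71.7 193.8
hx [-48.9  46.5]
flap z 156.3
```

View pics/w4.png

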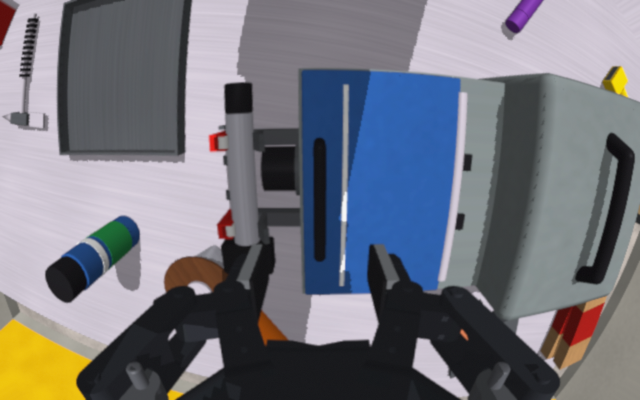

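w4: the tube sits in the clip at (240,160), level, ridge at 133 mm. Both red jaws (218,142) and (226,222) read the same y as when shut, so the jaw is closed. The flap handle is at (320,200). Now to swing the flap.

```bash
python3 - <<'E'
from h import *
def H(t,dz=3): return U(-1,55-127*np.cos(t)+35*np.sin(t),153+127*np.sin(t)+35*np.cos(t)+dz)
ctrl.set_gripper(0.45)
ctrl.move_ptp(H(0,50),att(YAW))
print(ctrl.servo_line(H(0),vel=80,stop_force=10)); st("at")
ctrl.set_gripper(0); s=st("closed")
f0=s['ft_force']
for t in np.append(np.arange(.1,1.75,.1),1.78):
    ctrl.servo_line(H(t),vel=70); s=status.observe(); f=s['ft_force']-f0
    print(round(t,2),s['clock'].__round__(1),f.round(1),(s['tool_pos']-H(t)).round(1),round(s['grip_width'],3))
    if np.linalg.norm(f)>50 or s['grip_width']<.02: print("ABORT");break
E
```

```text
False
at t 14.39 pos [565.   72.1 191.1] F [-0.5 -0.4  0.1] grip 0.45 0.0
closed t 14.78 pos [565.3  72.6 191.9] F [-2.1  4.5  3.7] grip 0.094 58.5
0.1 15.1 [ 5.2 -2.  -5.6] [ 0.4  0.1 -0. ] 0.091
0.2 15.5 [ 6.1 -4.7 -4.4] [ 0.3 -0.3 -0. ] 0.094
0.3 15.8 [ 6.8 -7.  -1.4] [ 0.4 -0.5  0.2] 0.088
0.4 16.1 [ 5.6 -9.9  0.5] [ 0.5 -0.9  0.5] 0.094
0.5 16.5 [  3.7 -10.4   3.1] [ 0.6 -1.2  1. ] 0.095
0.6 16.8 [  3.1 -11.9   6. ] [ 0.7 -1.6  1.5] 0.087
0.7 17.2 [  2.4 -13.3   9.3] [ 0.7 -1.8  2. ] 0.085
0.8 17.5 [ -0.5 -13.6  12.3] [ 0.7 -1.9  2.7] 0.092
0.9 17.9 [ -1.9 -15.6  16.4] [ 0.8 -1.9  3.5] 0.092
1.0 18.2 [ -2.3 -10.9  15.1] [ 0.7 -1.   3.3] 0.089
1.1 18.5 [ -1.4 -11.1  17.2] [ 0.7 -1.   3.6] 0.088
1.2 18.9 [-1.9 -7.4 14.6] [ 0.5 -0.2  3.1] 0.088
1.3 19.2 [-0.  -4.8 11.2] [0.3 0.5 2.5] 0.092
1.4 19.6 [ 0.4 -4.4 10.6] [0.3 0.4 2.4] 0.09
1.5 19.9 [ 0.8 -2.6  7. ] [0.2 0.8 1.7] 0.088
1.6 20.2 [ 2.9 -1.4  2.7] [0.1 1.1 1. ] 0.091
1.7 20.6 [ 3.2 -1.6  3.9] [0.1 0.8 1. ] 0.089
1.78 20.9 [ 6.1 -0.1 -0.5] [0.1 0.9 0.2] 0.093
```

```bash
python3 - <<'E'
from h import *
ctrl.set_gripper(0.24); s=st("rel"); p0=s['tool_pos']
ctrl.servo_line(p0+[0,0,100],vel=100,stop_force=12); st("up")
ctrl.servo_line(U(-1,-60,370),vel=200); ctrl.pause(.2)
p,d,T=wrist(); cv2.imwrite("pics/w5.png",p[:,:,::-1]); np.savez("w5.npz",p=p,d=d,T=T)
P=wcloud(d,T);h=cv2.cvtColor(p,cv2.COLOR_RGB2HSV).astype(int)
Q=P[...,:2]-UO;ux=Q@UX;uy=Q@UY;z=P[...,2]
o=(h[...,0]>4)&(h[...,0]<22)&(h[...,1]>140)&(abs(ux)<80)&(abs(uy+20)<40)&(z>100)&(z<170)
print("orange",o.sum(),np.percentile(ux[o],[1,50,99]).round(1),np.percentile(uy[o],[1,5,50,95,99]).round(1),np.percentile(z[o],[5,50,95]).round(1))
for s in(-1,1):
    m=o&(s*ux>20)&(z>136);print(s,np.median(uy[m]),m.sum())
b=(abs(h[...,0]-110)<15)&(h[...,1]>90)&(abs(ux)<115)&(uy>30)&(uy<120)&(z>150);q=np.stack([uy[b],z[b]],1)
if len(q):
    v=np.linalg.svd(q-q.mean(0),full_matrices=0)[2][0];print("flap",len(q),q.min(0),q.max(0),"angle",np.arctan2(v[1],-v[0]))
E
```

```text
rel t 21.17 pos [531.5 257.  273. ] F [0.6 3.3 3.7] grip 0.241 2.6
up t 22.32 pos [531.3 256.8 371.9] F [-0.7 -0.1 -0.1] grip 0.239 0.0
orange 591 [-41.   -3.1  38.7] [-25.2 -25.  -20.6 -16.2 -15.7] [140.5 142.1 143.5]
-1 -20.80278511386561 160
1 -20.57310522499665 135
flap 19132 [ 52.41083509 150.33150157] [ 99.11117492 294.63002105] angle -1.3703709581058756
```

View pics/w5.png

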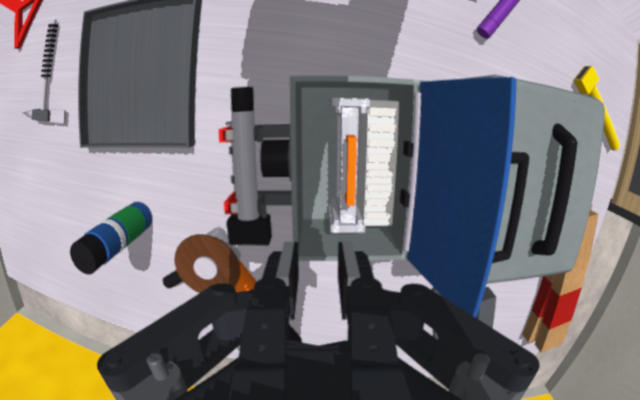

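w5: the flap stands open (measured 1.77 rad), the orange handle is at (350,170), and the tube is still in its clip at (242,160). Now draw the screen.

```bash
python3 - <<'E'
from h import *
for w,(x0,x1,y0,y1) in(("w5",(60,212,0,160)),("w0",(62,186,12,175))):
    z=np.load(w+".npz");p,d,T=z['p'],z['d'],z['T'];P=wcloud(d,T);h=cv2.cvtColor(p,cv2.COLOR_RGB2HSV)
    m=np.zeros(d.shape,np.uint8);m[y0:y1,x0:x1]=((h[...,2]<120)&(P[...,2]<45))[y0:y1,x0:x1]
    n,l,s,_=cv2.connectedComponentsWithStats(m);q=P[l==1+np.argmax(s[1:,4])];r=q[q[:,2]>22]
    print(w,len(q),cv2.minAreaRect(q[:,:2].astype(np.float32)),"rim",len(r),cv2.minAreaRect(r[:,:2].astype(np.float32)))
ctrl.set_gripper(0.45); ctrl.move_ptp(U(-1,-20.6,220),att(YAW))
print(ctrl.servo_line(U(-1,-20.6,140.5),vel=80,stop_force=10)); st("at")
ctrl.set_gripper(0); s=st("closed"); p0=s['tool_pos']
for dz in(10,30,60,100,170):
    hit=ctrl.servo_line(p0+[0,0,dz],vel=70,stop_force=25); st(f"{dz} {hit}")
    if hit: break
E
```

```text
w5 16861 ((470.4820861816406, -253.2718048095703), (263.72772216796875, 241.87123107910156), 6.359889030456543) rim 1340 ((468.215576171875, -253.91342163085938), (259.1776428222656, 240.9676513671875), 6.6247429847717285)
w0 14735 ((472.0544128417969, -253.535888671875), (278.2067565917969, 242.291259765625), 6.6463398933410645) rim 1348 ((467.9088439941406, -254.08993530273438), (260.73040771484375, 241.9280548095703), 6.450372219085693)
False
at t 25.73 pos [556.4 122.7 141.3] F [-0.2  0.1 -0.1] grip 0.453 0.0
closed t 26.09 pos [556.4 122.8 141.3] F [0.2 1.1 3.9] grip 0.102 59.3
10 False t 26.39 pos [556.5 122.8 151.6] F [-0.7  0.1 -3.8] grip 0.102 59.1
30 False t 26.82 pos [556.8 122.8 172.2] F [ 0.2  0.  -4. ] grip 0.104 59.1
60 False t 27.4 pos [556.6 122.8 201.7] F [ 0.3 -1.5 -3.3] grip 0.105 59.1
100 False t 28.12 pos [556.3 122.8 241.2] F [ 0.3  0.1 -3. ] grip 0.102 59.1
170 False t 29.27 pos [556.1 122.7 310.5] F [-0.1  0.6 -2.9] grip 0.103 59.1
```

```bash
python3 - <<'E'
from h import *
ctrl.servo_line((555,100,312),vel=80)
ctrl.servo_line((469,-254,312),att(.115),vel=130); st("over")
ctrl.servo_line((469,-254,215),vel=70); ctrl.pause(.5); st("hold")
p,d,T=wrist(); P=wcloud(d,T)
a,_=read_camera("scene"); b,_=read_camera("side")
im=np.vstack([np.hstack([cv2.resize(a[130:330,150:470],(400,250)),cv2.resize(b[80:400,230:480],(400,250))]),cv2.resize(p,(800,350))])
cv2.imwrite("pics/end.png",im[:,:,::-1])
h=cv2.cvtColor(p,cv2.COLOR_RGB2HSV); z=P[...,2]; Q=P[...,:2]-UO;ux=Q@UX;uy=Q@UY
for x in(-80,-30,0,30):
    m=(abs(ux-x)<5)&(abs(uy+150)<14)&(z>100)&(z<160);print("tube",x,m.sum(),np.percentile(z[m],95).round(1) if m.any() else '')
E
```

```text
over t 32.66 pos [ 469.1 -253.7  312. ] F [ 0.2 -0.4 -3. ] grip 0.101 59.1
hold t 34.69 pos [ 469. -254.  215.] F [ 0.2 -0.  -3.3] grip 0.104 59.1
tube -80 205 132.5
tube -30 68 132.8
tube 0 136 132.4
tube 30 19 132.2
```

View pics/end.png

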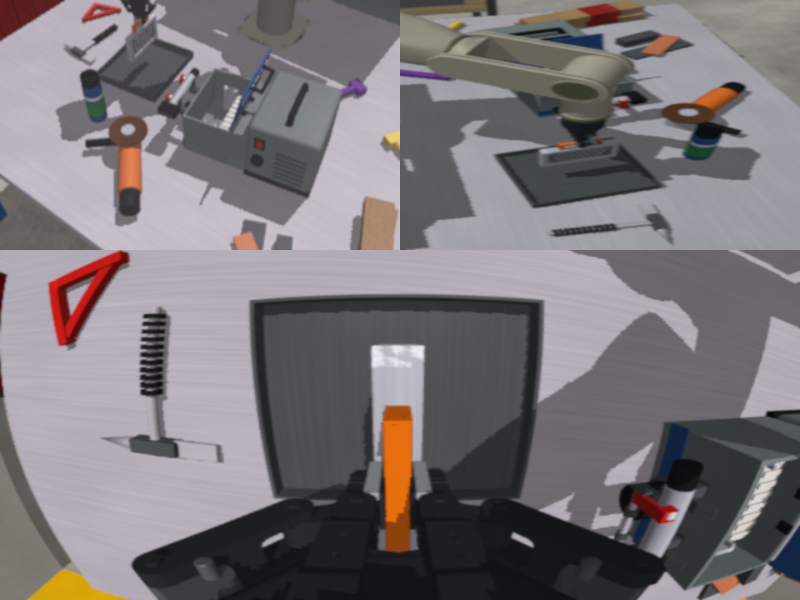

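The final picture shows the screen upright in the gripper over the middle of the tray (400,420). The flap is open at (260,75), the tube is in the clip under the red jaw at (660,505), and the bystanders look undisturbed.

```bash
python3 -c "
from station import ctrl;print(ctrl.sign_off())"
```

```text
the job is handed in; nothing more can be done
None
```

The job is handed in at about 35 s of the 64 s allowed: the tube is in its clip with the jaw shut, the flap stands open at about 1.77 rad (stop 1.8), and the spark screen hangs upright about 90 mm above the middle of the dust tray; the spray can, grinder and hammer look undisturbed in the last pictures.

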